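# Find the concealed catch and spring the service cover

## Task

The service cover of the grinder's drive housing is held shut by a concealed catch: one of the four look-alike flush plates in a row on the flat top, and only touch can tell which. With the fingertips feel the plates gently for the one that gives, and press it down until the cover springs up; then take the hand away and leave the cover standing open. Grasp, lift or shift nothing: the tools and parts lying about stay where they are.

Things in the scene. Friction and masses are not known exactly. Their poses are not given: they have to be found in the camera images.
- housing: fixed grey metal housing, 250 (x) by 410 mm (y), its flat bare-metal top (the deck) 90 mm above the table. Origin on the table under its centre, z up, -x side roughly towards the robot. Four look-alike square metal plates, 50 mm wide with a dark 2.5 mm gap round each, lie in a row in the deck at x = -68 mm, y = -114, -38, 38, 114 mm in its frame; tops 1.5 mm below the deck. One is the catch
- row_mid (a point): middle of the row of plates, between the second and third, on the deck's surface (90 mm above the table); axes as the housing, the row runs along its y. Three plates are blind and rigid, the catch may be any of the four and looks the same. The rigid deck surrounds each plate, so only a fingertip well within the 50 mm plate can push it in
- catch (a joint): how far the catch plate is pressed down: 0 at rest, 0.009 m fully in; it reacts only when that very plate is pressed. Sprung: starts to give at about 2 N, fully in at about 6 N; about 7 mm in it frees the cover; springs back when let go. Blind plates do not yield at all
- cover (a joint): angle of the service cover, a 126 x 360 mm sheet level with the deck, free edge 56 mm beyond the plates' centre line, hinged on the housing's far (+x) edge: 0 shut and latched, 0.5 rad sprung up (edge 60 mm above the deck). Once freed it rises by itself within a second and stays up; a hand in the way only holds it back until it leaves. Only the catch opens it
- black_knob: loose black hand knob, 38 mm across and 28 mm tall, standing on the deck beyond the row's end on the housing's left (+y); origin under its centre
- bearing: loose steel bearing ring, 36 mm across and 12 mm tall, lying on the deck beyond the row's other end (-y); origin under its centre
- spanner: loose steel spanner lying on the table to the robot's right; origin under its middle
- driver: loose screwdriver with a black handle lying on the table to the robot's left; origin under its middle
- wheel: loose white grinding wheel, a disc 120 mm across and 20 mm thick, lying flat on the table to the right; origin under its centre
- can: loose grey can, 66 mm across and 110 mm tall, on the table to the left; origin under its centre
- mug: loose dark steel mug, 80 mm across and 90 mm tall, on the table to the right; origin under its centre

How it is judged:
By the outcome, as a careful person would: the job done as asked, in the order asked, and still so for the second after the job is handed in, with the robot touching nothing.
It also fails if it takes over 48 s, if anything falls off the work surface, if the arm or the gripper's body presses on something with over 40 N, if the wrist force passes 120 N, or if a joint passes its speed limit or range.

## Robot

A 7-joint arm with a two-finger parallel gripper is mounted at the origin on the work surface. World frame = base frame: x ahead of the robot, y to its left, z up, the work surface at z = 0. Lengths are in m, angles in rad, forces in N, time in s.
With the tool pointing down it reaches from about 0.4 to 0.85 m from the base axis. Payload 10.4 kg.
Tool frame: the origin (TCP) lies midway between the tips of the shut fingers; the grasp point (between the pads) lies 19 mm behind it (manip.hold_point_z is the distance from the TCP to the grasp point, in m); z points along the fingers, y is the line along which they close (so a half turn about z gives the same grasp; the last joint's range is limited). The gripper opens to 85 mm and grips with 20 to 120 N. Pads are 22 mm wide; open, the fingers measure 114 mm over their backs; the gripper's body (76 mm by 85 mm) begins 54 mm behind the grasp point. The pads swing forward as they close: fully open they stand 13 mm farther back than shut.
Start: joints at [1.279, 0.332, -0.065, 1.46, 0.022, 1.35, -0.088], TCP at [0.166, -0.603, 0.231] pointing down, gripper open.
Joint ranges: [-2.6, 2.6], [-0.5, 2.12], [-1.47, 1.34], [0.16, 2.42], [-1.27, 4.41], [0.06, 2.06], [-2.6, 2.6]. Speed limits (rad/s): [2.22, 2.22, 2.79, 2.79, 3.14, 3.14, 3.14].

## Interface

Orientations are given as a unit quaternion [x, y, z, w].
In Python, from workcell import manip, eyes, job gives the robot as it stands.
- The arm moves only by the shell command python3 -m crank 'ROWS' [FORCE]. ROWS is JSON, a list that holds one entry, the list of rows, each a list of 7 numbers: the finger opening in cm, from 0 to 8.54, then the shift along the world's x, y, z in cm, then the turn, a rotation vector about the world's x, y, z in degrees. In form: [[[hand, x, y, z, ax, ay, az], ...]]. A call has 1 to 20 rows; each row shifts and turns the commanded pose from where the row before left it; what a row does not reach is not made up. A row lasts 1/8 s, in which the tool goes at most 62.5 mm and 10.7 degrees, less where a joint would pass 70% of its speed; a pose out of reach is approached as far as the arm can. A call with a gripper value outside its range is refused whole. The fingers move at their own pace and stop on an object; FORCE is the grip in N (left out, the last holds). Time passes only in rows, so rows that do not move let the fingers close. It gives the time, the measured TCP pose, the force, the opening and the grip force at its end, in the units of the state.
- manip.get_obs(): the state, without advancing time (a new reading comes with each control period).
- eyes.camera(name): name is "side" or "top" or "wrist"; returns (picture, depth): 480x640x3 uint8, red, green, blue; 480x640 float32, m along the optical axis (not along the pixel's ray), 0 where there is no reading.
- eyes.camera_params(name): a dict with "fx", "fy", "cx", "cy" (pixels), "dist" ([k1, k2, p1, p2, k3] as OpenCV has them; the pictures are not rectified), "world_from_camera" (4x4, takes a point from camera to world coordinates); the wrist camera has in their place "hand_eye" (4x4, takes a point from camera to tool coordinates, whose origin is the TCP and whose axes are the flange's). Camera axes: x right, y down, z forward; pixel columns grow to the right and rows downward; lengths in m; the calibration is good to about 2 mm. A picture is of the moment at which its call begins: read the wrist's pose just before it. camera_params takes no time and is no camera call.
- job.hand_in(): hands the job in; it is judged then, once.
The state is a dict: "clock": time; "joint_pos": joint angles; "joint_velocities": joint speeds; "tau": joint torques, N m; "position": TCP position; "ee_rot": TCP orientation; "ft_force": force on the tool from outside, world axes, zero at the start; "torque": the same for the moment, N m; "grip_width": opening from 0.0 (shut) to 1.0 (fully open); "grasp_force": force on a finger pad.
Only numpy, scipy, OpenCV 4.12 (cv2) and the standard library are available. Lean on these libraries where they do the work, as an engineer would, in place of code of your own. Each camera call takes 0.05 s, during which the arm holds its last target. There are 200 camera calls.

## Working session

There is one attempt and no reset: what is moved stays moved. The work goes in short steps, Python scripts to look and compute and a shell command to move; the robot and the scene stay as the last step left them, time stands still between calls to the robot, and variables do not carry over. Pictures are saved under pics/ and viewed, at most 10 in all, crops included, and the job is handed in when it is done.

```bash
mkdir -p pics; python3 - <<'E'
from workcell import manip, eyes
import cv2,numpy as np
o=manip.get_obs();print({k:np.round(v,3) for k,v in o.items()})
for n in("top","side"):
    p,d=eyes.camera(n);cv2.imwrite(f"pics/{n}0.png",p[:,:,::-1]);np.save(f"{n}d.npy",d)
    print(eyes.camera_params(n))
E
```

```text
{'clock': np.float64(0.0), 'joint_pos': array([ 1.279,  0.333, -0.065,  1.461,  0.022,  1.35 , -0.089]), 'joint_velocities': array([-0.   , -0.   , -0.   ,  0.001, -0.   , -0.001, -0.   ]), 'tau': array([ 0.0000e+00, -6.2546e+01,  4.9000e-02, -3.9161e+01,  1.6000e-02,
        1.0000e-02,  0.0000e+00]), 'position': array([ 0.166, -0.602,  0.231]), 'ee_rot': array([ 0.991,  0.134, -0.   , -0.001]), 'ft_force': array([ 0.036, -0.132, -0.267]), 'torque': array([-0.029, -0.014,  0.032]), 'grasp_force': np.float64(0.0), 'grip_width': np.float64(1.001)}
{'fx': 549.2429722886606, 'fy': 549.2429722886606, 'cx': 313.67681063584126, 'cy': 235.4089015977253, 'dist': array([-0.08063025,  0.        ,  0.        ,  0.        ,  0.        ]), 'world_from_camera': array([[ 0.01910524, -0.99761219,  0.06636941,  0.47345028],
       [-0.99980522, -0.01939159, -0.00367287, -0.02308608],
       [ 0.00495111, -0.06628631, -0.99778836,  1.41512339],
       [ 0.        ,  0.        ,  0.        ,  1.        ]])}
{'fx': 446.57863991918407, 'fy': 446.57863991918407, 'cx': 313.97709141839994, 'cy': 239.07687167852126, 'dist': array([-0.09251091,  0.        ,  0.        ,  0.        ,  0.        ]), 'world_from_camera': array([[-0.98007772, -0.15956931,  0.11825946,  0.39139137],
       [-0.19774738,  0.72839688, -0.65599844,  0.76910902],
       [ 0.0185374 , -0.66631496, -0.74543997,  0.97941572],
       [ 0.        ,  0.        ,  0.        ,  1.        ]])}
```

View pics/top0.png

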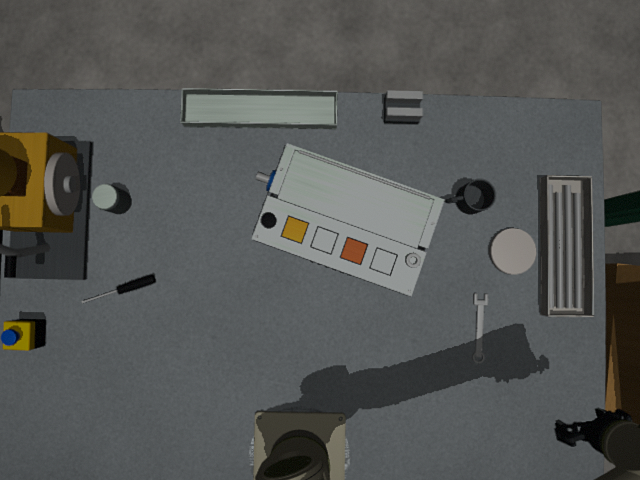

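The picture shows four plates at about (295,229), (324,240), (353,251) and (383,262). The knob is at (268,220) and the bearing at (413,260).

```bash
cat > h.py <<'E'
import numpy as np,cv2
from workcell import eyes
def w(name,px,z,T=None):
    c=eyes.camera_params(name);K=np.array([[c['fx'],0,c['cx']],[0,c['fy'],c['cy']],[0,0,1]])
    T=c['world_from_camera'] if T is None else T@c['hand_eye']
    n=cv2.undistortPoints(np.array(px,float).reshape(-1,1,2),K,np.array(c['dist'])).reshape(-1,2)
    r=np.c_[n,np.ones(len(n))]@T[:3,:3].T
    return T[:3,3]+r*((z-T[2,3])/r[:,2])[:,None]
E
python3 - <<'E'
from h import *
p=w("top",[(295,229),(324,240),(353,251),(383,262)],.09)
print(p.round(4),p.mean(0)); d=p[0]-p[3];print(np.linalg.norm(d),np.degrees(np.arctan2(-d[0],d[1])))
im=cv2.imread("pics/top0.png")[130:310,240:460];cv2.imwrite("pics/c.png",cv2.resize(im,None,fx=3.3,fy=3.3,interpolation=2))
E
```

```text
[[ 0.5763  0.0175  0.09  ]
 [ 0.551  -0.0531  0.09  ]
 [ 0.5257 -0.1237  0.09  ]
 [ 0.5005 -0.1966  0.09  ]] [ 0.53835186 -0.08896411  0.09      ]
0.22712599813978912 -19.485458934905164
```

View pics/c.png

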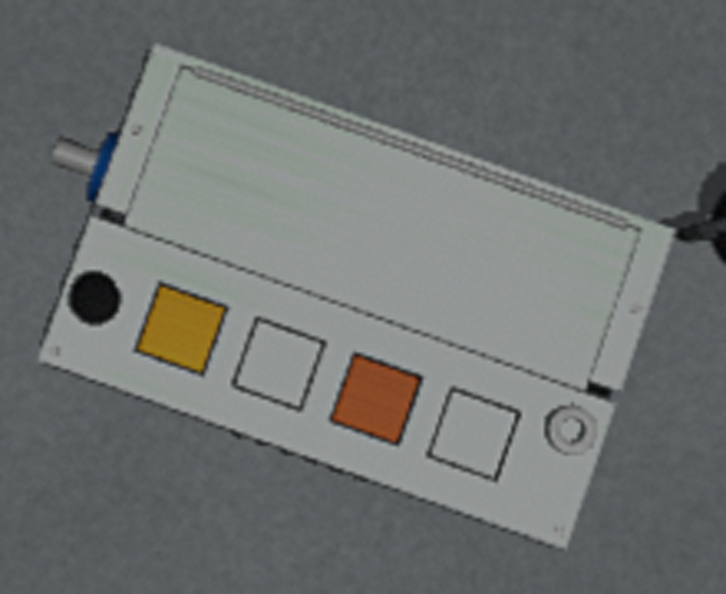

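The four plates span 227 mm in my measurement against 228 mm nominal, and the housing yaw is about -19.5°. I'll move above the -y plate with the fingers shut and aligned to the row.

```bash
python3 -m crank '[[[0,3.35,4.05,0,0,0,-3.5],[0,3.35,4.05,0,0,0,-3.5],[0,3.35,4.05,0,0,0,-3.5],[0,3.35,4.05,0,0,0,-3.5],[0,3.35,4.05,0,0,0,-3.5],[0,3.35,4.05,0,0,0,-3.5],[0,3.35,4.05,0,0,0,-3.5],[0,3.35,4.05,0,0,0,-3.5],[0,3.35,4.05,0,0,0,-3.5],[0,3.35,4.05,0,0,0,-3.5],[0,0,0,-4,0,0,0],[0,0,0,-4,0,0,0],[0,0,0,0,0,0,0],[0,0,0,0,0,0,0]]]' 20
python3 - <<'E'
from workcell import manip, eyes
import cv2,numpy as np
o=manip.get_obs();print({k:np.round(v,4) for k,v in o.items()})
p,d=eyes.camera("wrist");cv2.imwrite("pics/w1.png",p[:,:,::-1])
E
```

```text
clock: 1.85
position: [0.5016, -0.1978, 0.1528]
ee_rot: [0.985, -0.17, 0.001, 0.0]
ft_force: [-0.3, -0.3, 0.5]
grip_width: 0.0
grasp_force: 0.0
{'clock': np.float64(1.85), 'joint_pos': array([ 0.653 ,  0.2314, -0.4096,  1.773 ,  0.1002,  1.1562, -1.7002]), 'joint_velocities': array([ 0.0018, -0.0168, -0.0013, -0.0149,  0.0017, -0.0037, -0.0001]), 'tau': array([-6.04000e-02, -4.88126e+01, -2.87500e+00, -3.51061e+01,
        2.70000e-02,  8.60000e-03, -7.20000e-03]), 'position': array([ 0.5016, -0.1978,  0.1528]), 'ee_rot': array([ 9.854e-01, -1.703e-01,  6.000e-04,  1.000e-04]), 'ft_force': array([-0.2615, -0.3141,  0.4696]), 'torque': array([ 0.0142, -0.0145, -0.0304]), 'grasp_force': np.float64(0.0), 'grip_width': np.float64(0.0005)}
```

View pics/w1.png

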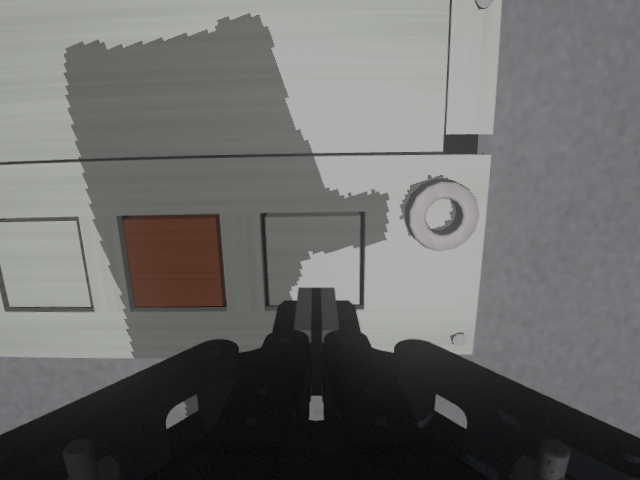

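The wrist view shows plate 4 with corners near (263,213), (364,212), (363,307) and (266,308). The orange plate 3 has corners near (119,216), (219,215), (225,306) and (132,309). The bearing is at (441,214).

```bash
python3 - <<'E'
from h import *
from workcell import manip
from scipy.spatial.transform import Rotation as R
o=manip.get_obs();T=np.eye(4);T[:3,:3]=R.from_quat(o['ee_rot']).as_matrix();T[:3,3]=o['position']
p=w("wrist",[(263,213),(364,212),(363,307),(266,308),(119,216),(219,215),(225,306),(132,309)],.09,T)
print(p.round(4),p[:4].mean(0),p[4:].mean(0),o['position'])
E
```

```text
[[ 0.5362 -0.1796  0.09  ]
 [ 0.5191 -0.2291  0.09  ]
 [ 0.4685 -0.2123  0.09  ]
 [ 0.4859 -0.1615  0.09  ]
 [ 0.5605 -0.107   0.09  ]
 [ 0.5429 -0.1575  0.09  ]
 [ 0.4946 -0.1404  0.09  ]
 [ 0.5102 -0.0897  0.09  ]] [ 0.50241162 -0.19560492  0.09      ] [ 0.52705339 -0.12366138  0.09      ] [ 0.50192854 -0.19795395  0.15321442]
```

```bash
python3 -m crank '[[[0,0.05,0.2,-3,0,0,0],[0,0,0,-2.4,0,0,0],[0,0,0,-0.2,0,0,0],[0,0,0,0,0,0,0],[0,0,0,0,0,0,0]]]'
```

```text
clock: 2.52
position: [0.5024, -0.1959, 0.0969]
ee_rot: [0.985, -0.17, 0.001, 0.0]
ft_force: [-0.6, -0.6, 0.1]
grip_width: -0.002
grasp_force: 0.0
```

```bash
python3 -m crank '[[[0,0,0,-0.3,0,0,0],[0,0,0,-0.3,0,0,0],[0,0,0,-0.1,0,0,0],[0,0,0,0,0,0,0],[0,0,0,0,0,0,0]]]'; python3 -m crank '[[[0,0,0,-0.1,0,0,0],[0,0,0,-0.1,0,0,0],[0,0,0,0,0,0,0],[0,0,0,0,0,0,0]]]'
```

```text
clock: 3.15
position: [0.5014, -0.1956, 0.0883]
ee_rot: [0.985, -0.17, -0.0, 0.0]
ft_force: [-1.7, 0.1, 1.5]
grip_width: -0.002
grasp_force: 0.6
clock: 3.65
position: [0.5015, -0.1956, 0.0863]
ee_rot: [0.985, -0.17, -0.0, 0.0]
ft_force: [-1.6, 1.0, 3.1]
grip_width: -0.001
grasp_force: 1.6
```

```bash
python3 -m crank '[[[0,0,0,-0.1,0,0,0],[0,0,0,-0.1,0,0,0],[0,0,0,0,0,0,0],[0,0,0,0,0,0,0]]]'; python3 -m crank '[[[0,0,0,-0.1,0,0,0],[0,0,0,-0.1,0,0,0],[0,0,0,0,0,0,0],[0,0,0,0,0,0,0]]]'
```

```text
clock: 4.15
position: [0.5015, -0.1956, 0.0843]
ee_rot: [0.985, -0.17, -0.0, 0.0]
ft_force: [-2.4, 0.6, 4.4]
grip_width: -0.001
grasp_force: 2.0
clock: 4.65
position: [0.5015, -0.1956, 0.0823]
ee_rot: [0.985, -0.17, -0.0, 0.0]
ft_force: [-2.5, -0.2, 4.1]
grip_width: 0.002
grasp_force: 2.3
```

This plate gives: 6 mm of travel at about 4 N. I'll keep pressing to full travel, then lift off.

```bash
python3 -m crank '[[[0,0,0,-0.1,0,0,0],[0,0,0,-0.1,0,0,0],[0,0,0,0,0,0,0],[0,0,0,0,0,0,0]]]'; python3 -m crank '[[[0,0,0,-0.1,0,0,0],[0,0,0,0,0,0,0],[0,0,0,0,0,0,0],[0,0,0,0,0,0,0]]]'
python3 - <<'E'
from workcell import eyes
import cv2
p,d=eyes.camera("side");cv2.imwrite("pics/s1.png",p[:,:,::-1])
E
```

```text
clock: 5.15
position: [0.5015, -0.1956, 0.0804]
ee_rot: [0.985, -0.17, -0.0, 0.0]
ft_force: [-2.8, 0.9, 4.9]
grip_width: -0.004
grasp_force: 2.8
clock: 5.65
position: [0.5015, -0.1956, 0.0796]
ee_rot: [0.985, -0.17, 0.0, 0.0]
ft_force: [-4.8, 1.0, 8.3]
grip_width: 0.001
grasp_force: 4.2
```

View pics/s1.png

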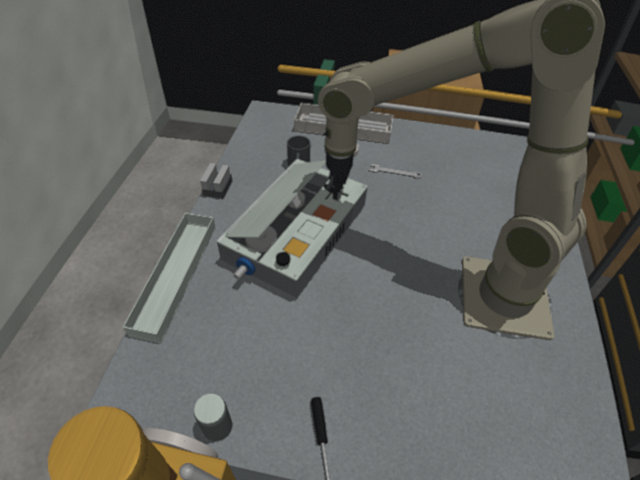

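The side view shows the cover standing open, around (270,200). The hand is on plate 4 at (340,185). I'll lift straight up, then back away towards the robot.

```bash
python3 -m crank '[[[0,0,0,1,0,0,0],[0,0,0,3,0,0,0],[0,0,0,5,0,0,0],[0,0,0,5,0,0,0],[0,-4,-2,2,0,0,0],[0,-4,-2,0,0,0,0],[0,-3,-5,0,0,0,0],[0,-3,-5,0,0,0,0],[0,0,-5,0,0,0,0],[0,0,-5,0,0,0,0],[0,0,0,0,0,0,0],[0,0,0,0,0,0,0],[0,0,0,0,0,0,0],[0,0,0,0,0,0,0]]]'
python3 - <<'E'
from workcell import eyes
import cv2
p,d=eyes.camera("top");cv2.imwrite("pics/t2.png",p[:,:,::-1])
E
```

```text
clock: 7.45
position: [0.3619, -0.4348, 0.2397]
ee_rot: [0.986, -0.17, 0.0, 0.0]
ft_force: [1.5, 0.2, 0.3]
grip_width: -0.005
grasp_force: 0.0
```

View pics/t2.png

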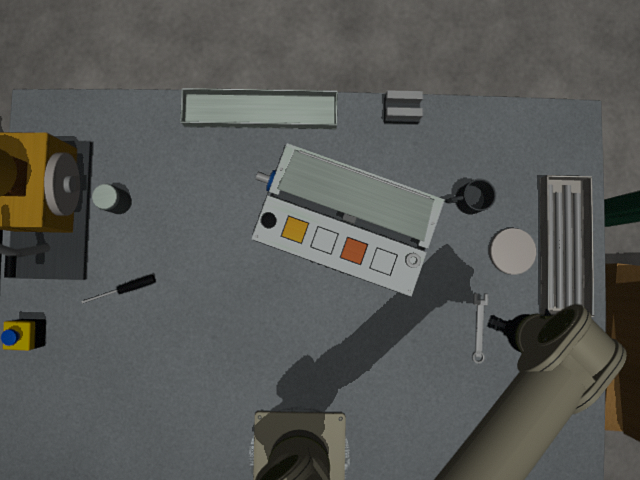

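The top view shows the cover open, with its free edge near (350,215). The hand is clear at about (500,325), and the knob, bearing, spanner, wheel, mug, can and driver are all where they were.

```bash
python3 -c "
from workcell import job
print(job.hand_in())"
```

```text
the job is handed in; nothing more can be done
None
```

The catch was the plate at the -y end of the row (y = -114 mm): it gave and I pressed it fully in, the cover sprang up and stayed open, the hand is clear, nothing else moved, and the job is handed in after about 7.5 s of robot time.

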